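Hang the slotted turner on the free hook between the ladle and the whisk

ROBOT

A 7-joint arm with a two-finger parallel gripper is mounted at the origin on a cart in front of the work surface, level with it; the furniture and walls round the work are solid. World frame = base frame: x ahead of the robot, y to its left, z up, the work surface at z = 0. Lengths are in m, angles in rad, forces in N, time in s.
With the tool pointing down it reaches from about 0.4 to 0.85 m from the base axis. Payload 10.4 kg.
Tool frame: the origin (TCP) lies midway between the tips of the shut fingers; the grasp point (between the pads) lies 19 mm behind it; z points along the fingers, y is the direction in which the jaws open and shut (so a half turn about z gives the same grasp; the last joint's range is limited). The gripper opens to 85 mm and grips with 20 to 120 N. Pads are 22 mm wide; open, the fingers measure 114 mm over their backs; the gripper's body (76 mm by 85 mm) begins 54 mm behind the grasp point. The pads swing forward as they close: fully open they stand 13 mm farther back than shut.
Start: joints at [-1.236, 0.332, -0.065, 1.46, 0.022, 1.35, -0.088], TCP at [0.219, 0.585, 0.231] pointing down, gripper open.
Joint ranges: [-2.6, 2.6], [-0.5, 2.12], [-1.47, 1.34], [0.16, 2.42], [-1.27, 4.41], [0.06, 2.06], [-2.6, 2.6]. Speed limits (rad/s): [2.22, 2.22, 2.79, 2.79, 3.14, 3.14, 3.14].

INTERFACE

Orientations are given as a unit quaternion [x, y, z, w].
In Python, from workcell import manip, viewer gives the robot as it stands.
- The arm moves only by the tool move_arm, never from a script. Its argument "deltas" is a list of rows, each a list of 7 numbers: the shift along the tool's x, y, z in m, then the turn, a rotation vector about the tool's x, y, z in degrees, then the opening, from -1 (shut) to 1 (fully open). In form: [[dx, dy, dz, wx, wy, wz, gripper], ...]. A call has 1 to 10 rows; each row shifts and turns the commanded pose from where the row before left it, along the tool's axes as they then stand; what a row does not reach is not made up. A row lasts 1/8 s, in which the tool goes at most 62.5 mm and 10.7 degrees, less where a joint would pass 70% of its speed; a pose out of reach is approached as far as the arm can. A call with a gripper value outside its range is refused whole. The fingers move at their own pace and stop on an object; "force" is the grip in N (left out, the last holds). Time passes only in rows, so rows that do not move let the fingers close. It gives the time, the measured TCP pose, the force and the opening at its end, in the units of the state.
- manip.get_obs(): the state, without advancing time (a new reading comes with each control period).
- viewer.camera(name): name is "scene" or "top"; returns (picture, depth): 400x640x3 uint8, red, green, blue; 400x640 float32, m along the optical axis (not along the pixel's ray), 0 where there is no reading.
- viewer.calibration(name): a dict with "fx", "fy", "cx", "cy" (pixels), "dist" ([k1, k2, p1, p2, k3] as OpenCV has them; the pictures are not rectified), "R" (3x3) and "t" (3): a world point X has camera coordinates R X + t. Camera axes: x right, y down, z forward; pixel columns grow to the right and rows downward; lengths in m; the calibration is good to about 2 mm. A picture is of the moment at which its call begins. calibration takes no time and is no camera call.
- manip.hand_in(): hands the job in, once; it reports no verdict.
The state is a dict: "clock": time; "joint_pos": joint angles; "joint_velocities": joint speeds; "tau": joint torques, N m; "position": TCP position; "ee_rot": TCP orientation; "ft_force": force on the tool from outside, world axes, zero at the start; "torque": the same for the moment, N m; "grip_width": opening from 0.0 (shut) to 1.0 (fully open).
Only numpy, scipy, OpenCV 4.12 (cv2) and the standard library are available. Lean on these libraries where they do the work, as an engineer would, in place of code of your own. Each camera call takes 0.05 s, during which the arm holds its last target.

TASK

The slotted turner has dried: lift it straight out of its drying block and hang it on the free middle hook of the rack, between the ladle and the whisk, blade parallel to the rail like a row of tools on a wall. Slide its shank between the prongs past the spring catch until you feel it meet the rubber bumper, then let the handle's shoulder down onto the prongs and let go without letting it drop. The hook is loosely set, so go by feel: do not force it (stay well under 20 N), and do not knock the ladle, the whisk or the other things.

Things in the scene. Friction and masses are not known exactly. Their poses are not given: they have to be found in the camera images.
- turner: Slotted steel turner, 235 mm long, 0.09-0.18 kg, upright in the drying block (leaning up to 0.05 rad). Origin: middle of the shoulder, the flat underside of its dark wooden handle; z up the handle, x square to the blade, y along the blade's width. Below: round shank 8 mm thick from z = 0 to -75 mm, then the blade, 4 mm thick, 50 mm wide, to z = -155 mm. Front and back alike.
- turner_grip (a point): Point on the turner's handle to grip, 46 mm above the shoulder. The handle measures 22 mm along x (grip it across these flat faces), 26 mm along y, rounded edges, z = 0 to +80 mm, with a round steel ferrule 27 mm across in the lowest 6 mm.
- hook_rack: Standing utensil rack, fixed. Origin on the worktop under the rail; x away from the robot, y left along the rail, z up. Foot x -102 to +33 mm, 290 mm wide, 12 mm thick. Steel rail at x = 0, 190 mm high, posts at y = +-128 mm. Three hooks at y = +68, 0, -68 mm, each a pair of steel prongs pointing to -x. Nothing but handles rises more than 2 mm above the prongs' tops.
- middle_hook (a point): Nominal seat of the free middle hook, on the rack's frame: rack x = -40, y = 0, z = 190 mm, axes as the rack. The REAL hook (prongs, catch, bumper together) is clamped up to 10 mm nearer or farther (x) and up to 10 mm higher or lower (z) than nominal; this is not reported, this point shows the nominal. Sideways it is true. Pressed down, its prongs give 0.17 mm per N, up to 6 mm.
- hook_mouth (a point): Nominal mouth of the middle hook: prong ends, 48 mm to -x of the seat. From here to the clamp the gap between the prongs is 14 mm wide, shank 8 mm; the mouth is flared to about 30 mm. The prongs are 8 mm thick with level tops at the seat's height. A rubber bumper stops the shank when its axis is at the seat; it yields 0.17 mm per N for 4 mm, then is hard.
- catch (a joint): Spring catch of the middle hook, in m: 0 = bars the gap, 0.007 = fully aside. A steel roller of 6 mm radius, upright axis 12 mm to -x of the seat, comes from the left prong (+y) and bars 8 of the 14 mm, 9.5 to 19.5 mm below the prongs' tops. A shank pushed along +x shoves it aside with about 2 to 6 N and it springs back behind the shank.
- bumper (a joint): Rubber bumper at the back of the middle hook, in m: 0 = untouched, 0.004 = pressed in as far as it goes. It is 10 mm across, 5 to 15 mm below the prongs' tops, and counts as met from 0.4 mm (about 4 N).
- ladle: Steel ladle, wooden handle like the turner's, hanging loose on one outer hook (left or right varies). Origin: middle of the shoulder under the handle, z up, x away from the robot. Bowl 58 mm wide, 28 mm high, centred 22 mm to -x of the shank, bottom 150 mm below the shoulder.
- whisk: Steel wire whisk, wooden handle like the turner's, hanging loose on the other outer hook. Origin: middle of the shoulder under the handle, z up. Wire balloon 44 mm wide, down to 152 mm below the shoulder.
- drying_block: Light wooden block 62 x 80 x 77 mm, fixed, with one slot along its y: 7 mm wide, 56 mm long, 63 mm deep, in which the turner's blade stands. Origin: centre of the underside; z up.
- salt_shaker: Salt shaker, 44 mm diameter, 90 mm high, bystander at the front right. Origin: centre of its underside.
- pepper_jar: Small spice jar with a light lid, 47 mm diameter, 98 mm high, bystander at the left. Origin: centre of its underside.
Mind the look-alikes: they are no part of the job. What is shaped like the turner but white is not meant.

How it is judged:
On the way, in this order (a step that is already met when the one before it is completed fails the run):
1. the turner is lifted clear of the drying block (height (world z) of turner above 0.234 m and angle between turner's own z axis and vertical below 0.4 rad), for 0.1 s.
2. its shank shoves the spring catch of the middle hook aside (value of joint catch above 0.0015 m and x of turner in the frame of hook_rack above -0.075 m and y of turner in the frame of hook_rack between -0.01 and 0.01 m).
3. its shank has passed the catch, which sprang back, and touches the rubber bumper (value of joint bumper above 0.0004 m and value of joint catch below 0.003 m).
At the end, for the whole second after the job is handed in: Turner hangs released, at rest, on the middle hook: shoulder within 13 mm of 190 mm above the rack's origin, rack x -58 to -23 mm, y within 8 mm, catch sprung back (under 3 mm), upright within 0.15 rad, blade parallel to the rail within 0.25 rad, rack bearing it (x of turner in the frame of hook_rack between -0.058 and -0.023 m and y of turner in the frame of hook_rack between -0.008 and 0.008 m and z of turner in the frame of hook_rack between 0.177 and 0.203 m and angle between turner's own z axis and vertical below 0.15 rad and angle between the y axis of turner and the y axis of hook_rack, either way round below 0.25 rad and value of joint catch below 0.003 m and contact force between turner and hook_rack above 0.3 N and contact force between turner and the fingers below 0.1 N and linear speed of turner below 0.02 m/s); the robot touches nothing.
It fails at once if the turner is forced against the rack with more than 20 N (contact force between turner and hook_rack above 20 N).
It fails at once if the turner is dropped (let go and falling faster than 0.25 m/s) (contact force between turner and the fingers below 0.05 N and linear speed of turner above 0.25 m/s).
It fails at once if the ladle is knocked (moved 20 mm, or struck with more than 5 N) (distance of ladle from where it was at the start of the episode above 0.02 m or angle between ladle's own z axis and vertical above 0.35 rad or contact force between ladle and turner above 5 N or contact force between ladle and the arm above 5 N or contact force between ladle and the fingers above 5 N).
It fails at once if the whisk is knocked (moved 20 mm, or struck with more than 5 N) (distance of whisk from where it was at the start of the episode above 0.02 m or angle between whisk's own z axis and vertical above 0.35 rad or contact force between whisk and turner above 5 N or contact force between whisk and the arm above 5 N or contact force between whisk and the fingers above 5 N).
It fails at once if the salt shaker or the spice jar is shifted more than 20 mm or tipped (distance of any of salt_shaker, pepper_jar from where it was at the start of the episode above 0.02 m or angle between any of salt_shaker, pepper_jar's own z axis and vertical above 0.4 rad).
It also fails if it takes over 72 s, if anything falls off the work surface, if the arm or the gripper's body presses on something with over 40 N, if the wrist force passes 120 N, or if a joint passes its speed limit or range.

## Working session

There is one attempt and no reset: what is moved stays moved. The work goes in short steps, Python scripts to look and compute and a tool call to move; the robot and the scene stay as the last step left them, time stands still between calls to the robot, and variables do not carry over. Pictures are saved under pics/ and viewed, and the job is handed in when it is done.

Besides the shell and the picture viewer there is one more tool, called after "Call:" by a JSON object that holds its "api" and its "payload", one argument or row to a line. move_arm: Moves the arm, as the interface text tells. Its arguments: {"type":"object","properties":{"deltas":{"type":"array"},"force":{"type":"number"}},"required":["deltas"]}

```bash
mkdir -p pics; ls
cat > h.py <<'E'
import numpy as np, cv2
from workcell import manip, viewer
from scipy.spatial.transform import Rotation as Ro
def snap(tag):
    d={}
    for n in ("scene","top"):
        p,z=viewer.camera(n); np.savez(f"{tag}_{n}.npz",p=p,z=z)
        cv2.imwrite(f"pics/{tag}_{n}.png",cv2.cvtColor(p,cv2.COLOR_RGB2BGR)); d[n]=(p,z)
    return d
def cloud(n,z):
    c=viewer.calibration(n); K=np.array([[c['fx'],0,c['cx']],[0,c['fy'],c['cy']],[0,0,1]],float)
    v,u=np.mgrid[0:400,0:640]
    q=cv2.undistortPoints(np.stack([u,v],-1).reshape(-1,1,2).astype(float),K,np.array(c['dist'],float)).reshape(400,640,2)
    P=np.dstack([q[...,0]*z,q[...,1]*z,z])
    W=(P-np.array(c['t']))@np.array(c['R'])
    W[z<=0]=np.nan
    return W
def load(tag,n):
    f=np.load(f"{tag}_{n}.npz"); return f['p'],f['z'],cloud(n,f['z'])
def proj(n,X):
    c=viewer.calibration(n); K=np.array([[c['fx'],0,c['cx']],[0,c['fy'],c['cy']],[0,0,1]],float)
    R=np.array(c['R'],float)
    return cv2.projectPoints(np.atleast_2d(X).astype(float),cv2.Rodrigues(R)[0],np.array(c['t'],float),K,np.array(c['dist'],float))[0].reshape(-1,2)
E
python3 - <<'E'
from h import *
snap("a")
o=manip.get_obs(); print(o)
for n in("scene","top"):
    c=viewer.calibration(n); print(n,-np.array(c['R']).T@np.array(c['t']),c['R'][2])
E
```

```text
pics
{'clock': 0.1, 'joint_pos': array([-1.2355824 ,  0.33280437, -0.06475283,  1.4608342 ,  0.02158966,
        1.34988038, -0.08849217]), 'joint_velocities': array([ 0.0002987 , -0.00234567,  0.00099921, -0.00225679,  0.00055295,
       -0.00078744, -0.00069288]), 'tau': array([ 1.41940545e-03, -6.26744843e+01,  4.91248292e-02, -3.92419517e+01,
        1.62455620e-02,  7.20292039e-03, -6.85573411e-06]), 'position': array([0.21874878, 0.58512677, 0.23060935]), 'ee_rot': array([ 1.77917536e-01,  9.84045208e-01, -6.08071037e-04, -9.63464813e-05]), 'ft_force': array([ 0.62509933,  0.04362485, -0.07027678]), 'torque': array([-0.0046183 , -0.01268496,  0.01117822]), 'grip_width': 1.0000450138454358}
scene [ 0.18429051 -0.42752548  0.696949  ] [ 0.40847969  0.63707509 -0.65366633]
top [0.36791995 0.11612541 1.33247049] [ 0.13225802  0.00692214 -0.99119115]
```

View pics/a_scene.png

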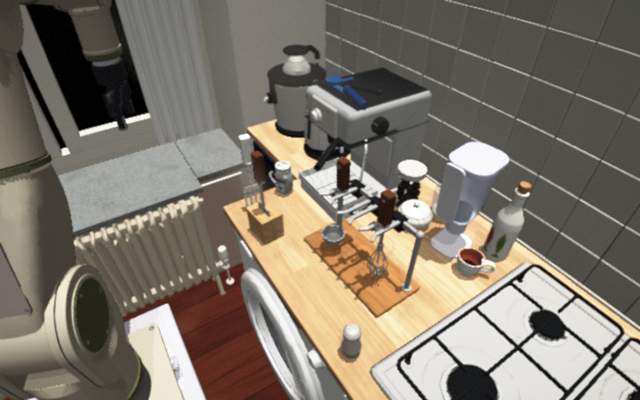

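View pics/a_top.png

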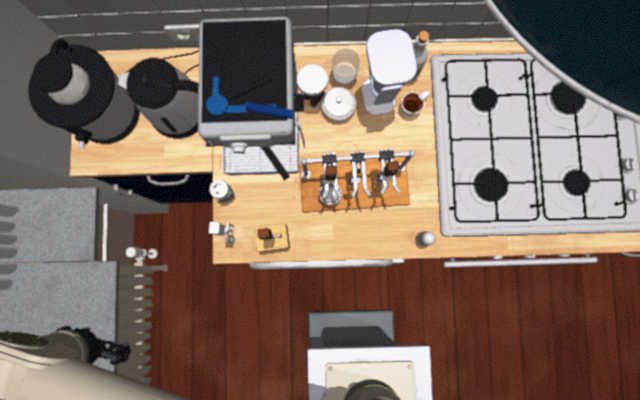

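The turner's handle is at about (258,165) in scene and (265,233) in top, with the white look-alike beside it at (215,228) in top. The ladle is on the left hook and the whisk on the right. The rack is at about (355,175) in top.

Run:
```python
from h import *
for n,(x0,y0,x1,y1),s in (("scene",(220,120,460,320),3.3),("top",(200,130,440,260),3.3)):
    p,z,W=load("a",n)
    im=cv2.resize(p[y0:y1,x0:x1],None,fx=s,fy=s,interpolation=cv2.INTER_CUBIC)
    cv2.imwrite(f"pics/a_{n}_z.png",cv2.cvtColor(im,cv2.COLOR_RGB2BGR))
p,z,W=load("a","top")
hsv=cv2.cvtColor(p,cv2.COLOR_RGB2HSV)
# dark brown handle pixels, z>0.1
m=(W[...,2]>0.1)&(W[...,2]<0.32)
for nm,(x0,y0,x1,y1) in dict(turn=(250,222,295,255),ladle=(320,150,345,185),whisk=(378,150,402,190),block=(250,222,295,255),rack=(295,145,420,215)).items():
    Q=W[y0:y1,x0:x1].reshape(-1,3)
    print(nm,np.nanmin(Q,0).round(3),np.nanmax(Q,0).round(3))
# z grid
print((W[224:256:1,252:292:2,2]*1000).astype(int))
```

```text
turn [ 0.398  0.188 -0.009] [0.487 0.308 0.255]
ladle [ 0.553  0.047 -0.009] [0.681 0.115 0.276]
whisk [ 0.538 -0.109 -0.006] [ 0.676 -0.021  0.275]
block [ 0.398  0.188 -0.009] [0.487 0.308 0.255]
rack [ 0.497 -0.159 -0.009] [0.696 0.185 0.276]
[[                   0                    1                   -1
                     2                    0                    1
                     2                    2                    0
                     0                    0                    0
                    79                   77                   73
                    77                   76                   -1
                     1                   -4]
 [                   1                   -1                    0
                    -1                    1                    2
                     0                    3                   78
                    79                   79                   77
                    78                   74                   79
                    74                   74                   35
                    -2       
[... 12427 characters left out ...]
      2                   -2
                     1                    0                   -1
                    -1                    0                    1
                     4                    4]
 [                  -2                    2                    0
                     1                    0                    0
                     0                    2                    3
                    -2                    0                   -5
                    -1                    1                   -2
                    -1                    6                    0
                    -2                   -3]]<stdin>:14: RuntimeWarning: invalid value encountered in cast
```

View pics/a_scene_z.png

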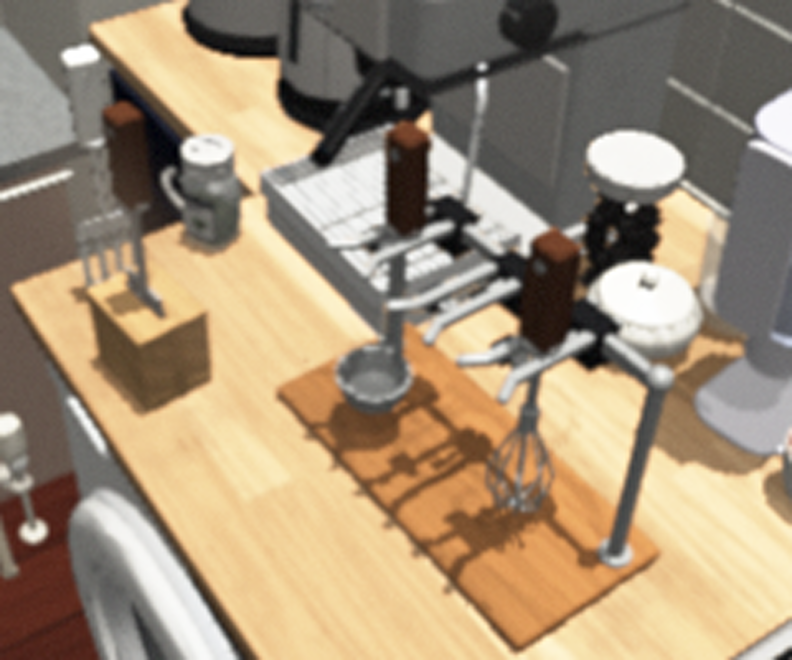

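View pics/a_top_z.png

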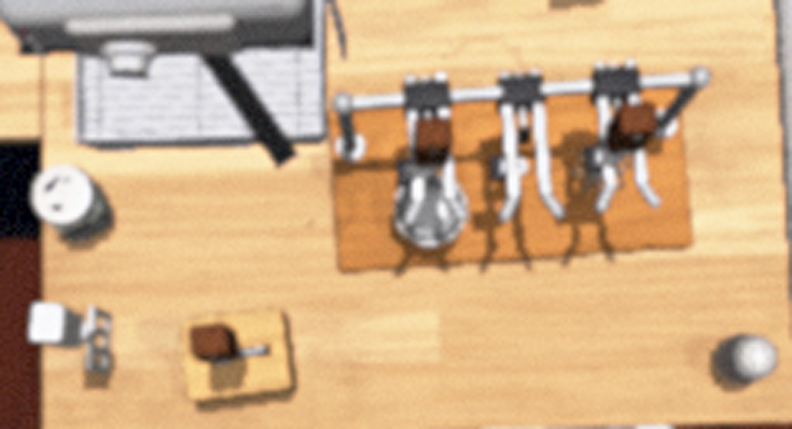

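```bash
cat > m.py <<'E'
from h import *
p,z,W=load("a","top"); X=W.reshape(-1,3); ok=np.isfinite(X[:,0]); X=X[ok]; C=p.reshape(-1,3)[ok].astype(int)
def box(a,b,c): 
    return (X[:,0]>a[0])&(X[:,0]<a[1])&(X[:,1]>b[0])&(X[:,1]<b[1])&(X[:,2]>c[0])&(X[:,2]<c[1])
def rect(P): 
    r=cv2.minAreaRect((P[:,:2]*1000).astype(np.float32)); print('rect',np.round(r[0],1),np.round(r[1],1),round(r[2],2)); return r
b=X[box((.38,.52),(.17,.33),(.068,.086))]; print('block',len(b)); rect(b)
t=X[box((.38,.52),(.17,.33),(.236,.262))]; print('handle top',len(t),t.mean(0)); rect(t)
bl=X[box((.38,.52),(.17,.33),(.088,.105))]; print('bladetop',len(bl),bl.mean(0)); 
wl=X[box((.36,.52),(.30,.42),(.02,.5))]; print('lookalike',wl.min(0),wl.max(0))
mb=box((.45,.75),(-.2,.22),(.15,.3)); print(X[mb].min(0),X[mb].max(0))
r=X[box((.62,.75),(-.2,.22),(.17,.21))]; print('rail',len(r)); 
for nm,yy in (('L',(.03,.13)),('R',(-.11,-.02))):
    h=X[box((.5,.75),yy,(.25,.29))]; print(nm,len(h),h.mean(0),h.min(0),h.max(0))
pr=box((.5,.75),(-.2,.2),(.15,.23)); Q=X[pr]
im=np.zeros((600,800,3),np.uint8)
for x,y,zz in Q: cv2.circle(im,(int(400-y*2000),int(600-(x-.45)*2000)),2,(int((zz-.15)/.08*255),255-int((zz-.15)/.08*255),255),-1)
cv2.imwrite('pics/prong.png',im)
E
python3 m.py
```

```text
block 594
rect [441.2 243.6] [62.6 80.3] 6.31
handle top 124 [0.4404505  0.24300632 0.24804047]
rect [440.5 243.3] [21.9 26.1] 2.28
bladetop 13 [0.4425024  0.2281376  0.09467749]
lookalike [0.43130799 0.34288851 0.02093203] [0.48084923 0.36538897 0.24079565]
[ 0.52382885 -0.11032839  0.15083177] [0.74703095 0.21999811 0.29989003]
rail 342
L 130 [0.57155573 0.09175977 0.26842315] [0.56129703 0.07967253 0.2505725 ] [0.58398283 0.10407448 0.27644436]
R 134 [ 0.57786174 -0.04270232  0.26809242] [ 0.56772203 -0.05567492  0.25104892] [ 0.58911384 -0.03111548  0.27533827]
```

View pics/prong.png

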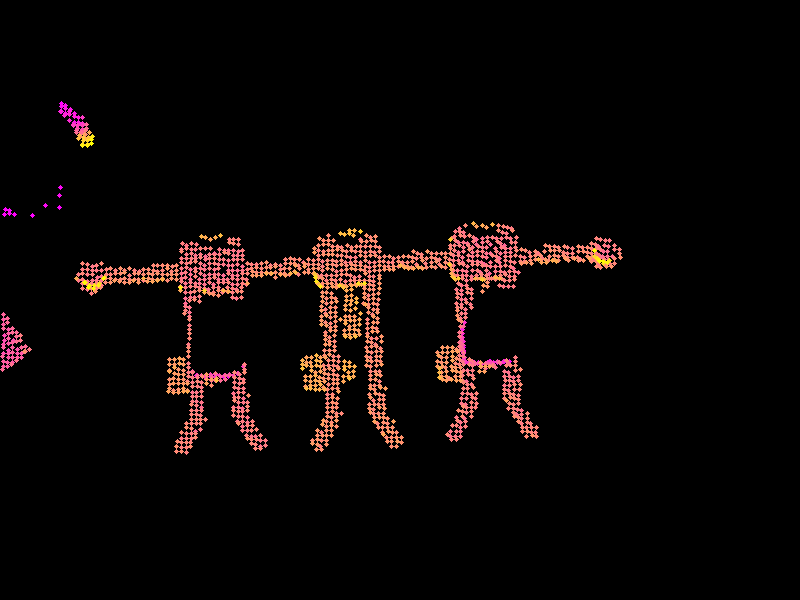

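Call:
{"api": "move_arm", "payload": {
  "deltas": [
    [0, 0, -0.02, 0, 0, 9.2, 1],
    [0, 0, -0.02, 0, 0, 9.2, 1],
    [0, 0, -0.02, 0, 0, 9.2, 1],
    [0, 0, -0.02, 0, 0, 9.2, 1],
    [0, 0, -0.02, 0, 0, 9.2, 1],
    [0, 0, -0.02, 0, 0, 9.2, 1],
    [0, 0, -0.02, 0, 0, 9.3, 1]
  ]
}}

```text
clock: 0.98
position: [0.2188, 0.5853, 0.3715]
ee_rot: [0.678, 0.735, -0.0, 0.0]
ft_force: [0.9, -0.9, -0.4]
grip_width: 1.0
```

```bash
cat > rk.py <<'E'
exec(open('m.py').read().split("im=np.zeros")[0].replace('print','(lambda *a:None)'))
# rail line fit: exclude clamps & everything not near
A=X[box((.595,.64),(-.12,.17),(.165,.215))]
c=np.array([.618,.0265]); d=np.array([-.045,.999])
for _ in range(5):
    s=(A[:,:2]-c)@d; n=(A[:,:2]-c)@np.array([d[1],-d[0]])
    k=(abs(n)<.012)&(abs(s)<.132)&(abs(abs(s)-68e-3)>.02)&(abs(s)>.02)
    pf=np.polyfit(s[k],n[k],1); 
    c=c+np.array([d[1],-d[0]])*pf[1]; a=np.arctan(pf[0]); d=d+pf[0]*np.array([d[1],-d[0]]); d/=np.linalg.norm(d)
print('rail c',c,'yaw',np.arctan2(-d[0],d[1]),'z',A[k][:,2].mean(),np.percentile(A[k][:,2],95))
F=X[box((.45,.72),(-.2,.22),(.004,.022))]; 
# foot by colour
m=box((.45,.72),(-.2,.22),(.006,.018)); 
rx=lambda P:(np.c_[(P[:,:2]-c)@np.array([d[1],-d[0]]),(P[:,:2]-c)@d,P[:,2]])
Q=rx(X[pr]); 
# along-rail centre by posts balls
e=Q[abs(Q[:,0])<.01]; e=e[(abs(e[:,1])<.15)]; print('s ext',e[:,1].min(),e[:,1].max())
for y0 in (.068,0,-.068):
    g=Q[(abs(Q[:,1]-y0)<.03)&(Q[:,0]<-.02)]
    w=g[(abs(g[:,1]-y0)<.028)&(g[:,0]<-.057)&(g[:,2]>.17)]
    print('hook',y0,'xmin',g[:,0].min(),np.sort(g[:,0])[:6].round(4),'z mouth',np.median(w[:,2]),len(w),'ymid',(w[:,1].min()+w[:,1].max())/2,w[:,1].min(),w[:,1].max())
    cl=Q[(abs(Q[:,1]-y0)<.03)&(Q[:,0]>-.03)&(Q[:,0]<.03)]; print('  clamp x',cl[:,0].min(),cl[:,0].max(),'y',cl[:,1].min(),cl[:,1].max(), np.median(cl[:,2]))
for nm,yy in (('L',(.03,.13)),('R',(-.11,-.02))):
    h=rx(X[box((.5,.75),yy,(.255,.29))]); print(nm,h.mean(0),h.min(0),h.max(0))
print(manip.get_obs()['position'])
E
python3 rk.py
```

```text
rail c [0.61719718 0.02646384] yaw 0.04802755603576167 z 0.18634733318303964 0.19268183129284677
s ext -0.13683977233760658 0.13532964579759546
hook 0.068 xmin -0.08941435423559085 [-0.0894 -0.0894 -0.0894 -0.0887 -0.0886 -0.0882] z mouth 0.189664992693237 112 ymid 0.0685388019205169 0.045063990357986805 0.09201361348304697
  clamp x -0.02798668931294597 0.018151455114378573 y 0.038049388030139825 0.09745545955232737 0.19048687093636849
hook 0 xmin -0.09164203797040998 [-0.0916 -0.0916 -0.0913 -0.0911 -0.0897 -0.0895] z mouth 0.18474669883479156 122 ymid 0.0004063684506158856 -0.023028222665386237 0.023840959566618008
  clamp x -0.02966902001273709 0.017687108215800114 y -0.028758299821893412 0.029093743356348387 0.18575022260351623
hook -0.068 xmin -0.09002438716177269 [-0.09   -0.0897 -0.0897 -0.0896 -0.0894 -0.088 ] z mouth 0.18906401084122654 119 ymid -0.06697517573128242 -0.09055027399224198 -0.04340007747032285
  clamp x -0.029401285413213327 0.017876168624813515 y -0.09790873517196252 -0.03937479103804668 0.19013793716357777
L [-0.04216434  0.06742928  0.26896609] [-0.05250997  0.05492244  0.25696451] [-0.02978948  0.0800061   0.27644436]
R [-0.04244842 -0.067489    0.26901644] [-0.05274393 -0.08061313  0.25513165] [-0.03107232 -0.05583823  0.27533827]
[0.21879034 0.58529075 0.37152407]
```

Call:
{"api": "move_arm", "payload": {
  "deltas": [
    [-0.036, 0.0194, 0, 0, 0, 0, 1],
    [-0.036, 0.0194, 0, 0, 0, 0, 1],
    [-0.036, 0.0194, 0, 0, 0, 0, 1],
    [-0.036, 0.0194, 0, 0, 0, 0, 1],
    [-0.036, 0.0194, 0, 0, 0, 0, 1],
    [-0.036, 0.0194, 0, 0, 0, 0, 1],
    [-0.036, 0.0194, 0, 0, 0, 0, 1],
    [-0.036, 0.0194, 0, 0, 0, 0, 1],
    [-0.036, 0.0194, 0, 0, 0, 0, 1],
    [-0.035, 0.0191, 0, 0, 0, 0, 1]
  ]
}}

```text
clock: 2.22
position: [0.4436, 0.2433, 0.3711]
ee_rot: [0.676, 0.737, -0.0, -0.0]
ft_force: [-0.3, -0.3, -0.8]
grip_width: 0.997
```

```bash
cat > goto.py <<'E'
import sys
from h import *
# args: x y z yaw_deg(of tool y) -> deltas in tool frame
o=manip.get_obs(); R=Ro.from_quat(o['ee_rot']); M=R.as_matrix(); p=np.array(o['position'])
a=[float(v) for v in sys.argv[1:5]]
print('pos',p.round(4),'ytool yaw',round(np.degrees(np.arctan2(M[1,1],M[0,1])),2),'z',M[:,2].round(4),'ft',np.round(o['ft_force'],2),'tq',np.round(o['torque'],2),'w',round(o['grip_width'],3),'t',o['clock'],'q',np.round(o['joint_pos'],2))
y=np.radians(a[3]); T=np.c_[[-np.sin(y),np.cos(y),0],[np.cos(y),np.sin(y),0],[0,0,-1]]
print('shift',(M.T@(np.array(a[:3])-p)).round(4),'turn',np.degrees((R.inv()*Ro.from_matrix(T)).as_rotvec()).round(2))
E
python3 goto.py 0.4405 0.2432 0.196 4.6
```

```text
pos [0.4436 0.2433 0.3711] ytool yaw 4.99 z [-3.e-04 -1.e-04 -1.e+00] ft [-0.33 -0.33 -0.85] tq [ 0.02 -0.01  0.05] w 0.997 t 2.225 q [-0.95  0.02  0.37  1.54 -0.01  1.59 -0.5 ]
shift [ 1.000e-04 -3.100e-03  1.751e-01] turn [-0.02  0.    0.39]
```

Call:
{"api": "move_arm", "payload": {
  "deltas": [
    [0, -0.0031, 0.03, 0, 0, 0, 1],
    [0, 0, 0.03, 0, 0, 0, 1],
    [0, 0, 0.03, 0, 0, 0, 1],
    [0, 0, 0.03, 0, 0, 0, 1],
    [0, 0, 0.03, 0, 0, 0, 1],
    [0, 0, 0.025, 0, 0, 0, 1],
    [0, 0, 0, 0, 0, 0, 1]
  ]
}}

```text
clock: 3.1
position: [0.439, 0.2437, 0.1947]
ee_rot: [0.676, 0.737, -0.002, -0.0]
ft_force: [-0.2, 0.2, 0.0]
grip_width: 1.002
```

```bash
python3 goto.py 0.4405 0.2432 0.196 5
python3 - <<'E'
from h import *
d=snap("b")
for n,(x0,y0,x1,y1),s in (("scene",(200,80,360,260),3.3),("top",(220,190,330,270),5)):
    im=cv2.resize(d[n][0][y0:y1,x0:x1],None,fx=s,fy=s,interpolation=cv2.INTER_CUBIC)
    cv2.imwrite(f"pics/b_{n}_z.png",cv2.cvtColor(im,cv2.COLOR_RGB2BGR))
E
```

```text
pos [0.439  0.2437 0.1947] ytool yaw 5.0 z [-0.0029 -0.0024 -1.    ] ft [-0.23  0.23  0.05] tq [-0.04  0.   -0.03] w 1.002 t 3.1 q [-0.94  0.08  0.36  1.85 -0.03  1.22 -0.48]
shift [-0.0007  0.0015 -0.0013] turn [-0.17  0.12  0.  ]
```

View pics/b_scene_z.png

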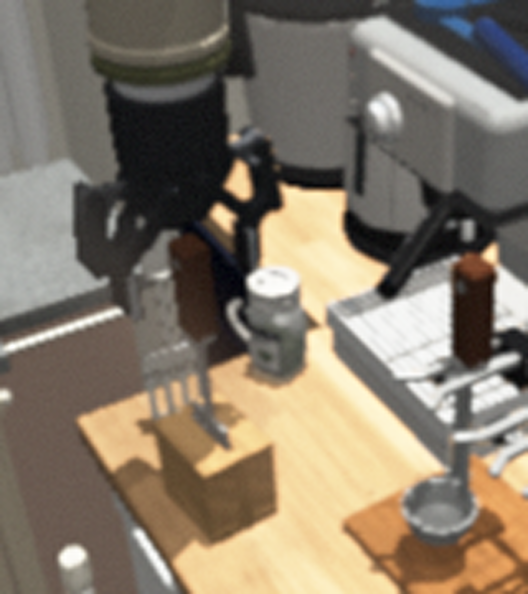

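View pics/b_top_z.png

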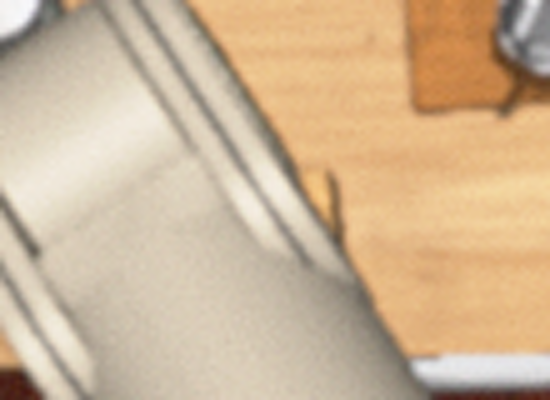

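The handle, at (190,285) in the scene crop, stands between the two open fingers. The gripper is clear of the look-alike. Closing.

Call:
{"api": "move_arm", "payload": {
  "deltas": [
    [-0.0007, 0.0015, -0.001, 0, 0, 0, 0],
    [0, 0, 0, 0, 0, 0, -0.3],
    [0, 0, 0, 0, 0, 0, -0.5],
    [0, 0, 0, 0, 0, 0, -1],
    [0, 0, 0, 0, 0, 0, -1],
    [0, 0, 0, 0, 0, 0, -1],
    [0, 0, 0, 0, 0, 0, -1]
  ],
  "force": 40
}}

```text
clock: 4.08
position: [0.4417, 0.244, 0.1976]
ee_rot: [0.676, 0.737, 0.0, -0.0]
ft_force: [-1.2, -0.4, 4.9]
grip_width: 0.254
```

```bash
python3 goto.py 0.4405 0.2432 0.196 5
```

```text
pos [0.4417 0.244  0.1976] ytool yaw 5.01 z [ 3.e-04  4.e-04 -1.e+00] ft [-1.24 -0.38  4.92] tq [-0.04  0.39 -0.  ] w 0.254 t 4.075 q [-0.94  0.08  0.37  1.84 -0.03  1.23 -0.48]
shift [-0.0007 -0.0013  0.0016] turn [ 0.02 -0.02  0.01]
```

Call:
{"api": "move_arm", "payload": {
  "deltas": [
    [0, 0, -0.008, 0, 0, 0, -1],
    [0, 0, -0.012, 0, 0, 0, -1],
    [0, 0, -0.015, 0, 0, 0, -1],
    [0, 0, -0.015, 0, 0, 0, -1],
    [0, 0, -0.015, 0, 0, 0, -1],
    [0, 0, -0.015, 0, 0, 0, -1],
    [0, 0, -0.01, 0, 0, 0, -1],
    [0, 0, 0, 0, 0, 0, -1],
    [0, 0, 0, 0, 0, 0, -1]
  ],
  "force": 60
}}

```text
clock: 5.2
position: [0.4414, 0.2438, 0.2868]
ee_rot: [0.676, 0.737, -0.0, -0.0]
ft_force: [-0.6, 0.4, -2.1]
grip_width: 0.249
```

```bash
python3 goto.py 0.4405 0.2432 0.196 5;  python3 - <<'E'
from h import *
d=snap("c")
for n,(x0,y0,x1,y1),s in (("scene",(200,60,360,240),3.3),):
    im=cv2.resize(d[n][0][y0:y1,x0:x1],None,fx=s,fy=s,interpolation=cv2.INTER_CUBIC)
    cv2.imwrite(f"pics/c_{n}_z.png",cv2.cvtColor(im,cv2.COLOR_RGB2BGR))
E
```

```text
pos [0.4414 0.2438 0.2868] ytool yaw 5.0 z [-6.e-04 -4.e-04 -1.e+00] ft [-0.59  0.35 -2.12] tq [ 0.02  0.   -0.01] w 0.249 t 5.2 q [-0.95  0.03  0.36  1.7  -0.01  1.41 -0.5 ]
shift [-0.0004 -0.0009  0.0908] turn [-0.04  0.02  0.  ]
```

View pics/c_scene_z.png

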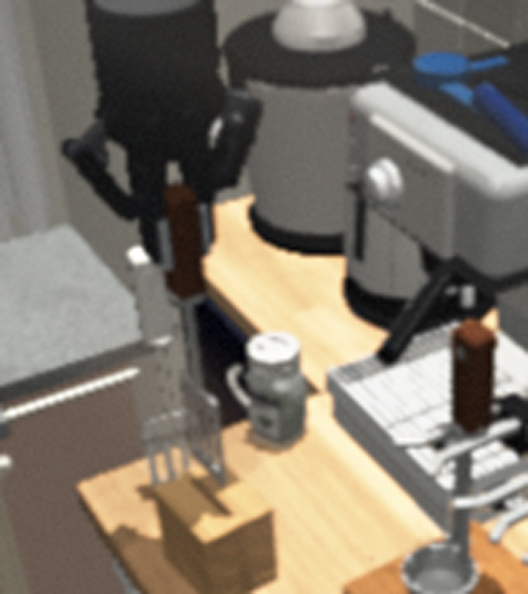

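```bash
python3 goto.py 0.4923 0.021 0.245 2.75
```

```text
pos [0.4414 0.2437 0.2867] ytool yaw 5.0 z [-8.e-04 -6.e-04 -1.e+00] ft [-0.44  0.09 -1.17] tq [-0.   -0.06  0.03] w 0.252 t 5.3 q [-0.95  0.03  0.36  1.7  -0.01  1.41 -0.5 ]
shift [-0.2263  0.0314  0.0418] turn [-0.05  0.03  2.25]
```

Call:
{"api": "move_arm", "payload": {
  "deltas": [
    [-0.026, 0.0036, 0, 0, 0, 0, -1],
    [-0.026, 0.0036, 0, 0, 0, 0, -1],
    [-0.026, 0.0036, 0, 0, 0, 0, -1],
    [-0.026, 0.0036, 0, 0, 0, 0, -1],
    [-0.026, 0.0036, 0, 0, 0, 0, -1],
    [-0.026, 0.0036, 0, 0, 0, 0, -1],
    [-0.026, 0.0036, 0, 0, 0, 0, -1],
    [-0.026, 0.0036, 0.01, 0, 0, 0, -1],
    [-0.0183, 0.0026, 0.02, 0, 0, 2.25, -1],
    [0, 0, 0.012, 0, 0, 0, -1]
  ]
}}

```text
clock: 6.55
position: [0.4923, 0.0198, 0.2442]
ee_rot: [0.691, 0.723, -0.001, -0.0]
ft_force: [-0.4, 0.7, -1.5]
grip_width: 0.253
```

```bash
python3 goto.py 0.4923 0.021 0.245 2.75;  python3 - <<'E'
from h import *
d=snap("d")
for n,(x0,y0,x1,y1),s in (("scene",(290,140,440,300),3.7),("top",(280,130,440,250),5)):
    im=cv2.resize(d[n][0][y0:y1,x0:x1],None,fx=s,fy=s,interpolation=cv2.INTER_CUBIC)
    cv2.imwrite(f"pics/d_{n}_z.png",cv2.cvtColor(im,cv2.COLOR_RGB2BGR))
E
```

```text
pos [0.4923 0.0198 0.2442] ytool yaw 2.61 z [-1.1e-03 -4.0e-04 -1.0e+00] ft [-0.35  0.75 -1.55] tq [ 0.01 -0.03  0.03] w 0.253 t 6.55 q [-0.72  0.01  0.6   1.81 -0.01  1.33 -0.07]
shift [ 0.0012  0.0001 -0.0008] turn [-0.06  0.02 -0.14]
```

View pics/d_scene_z.png

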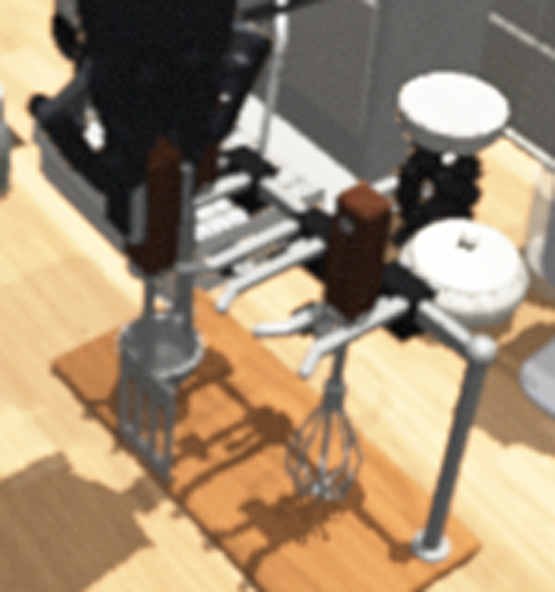

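View pics/d_top_z.png

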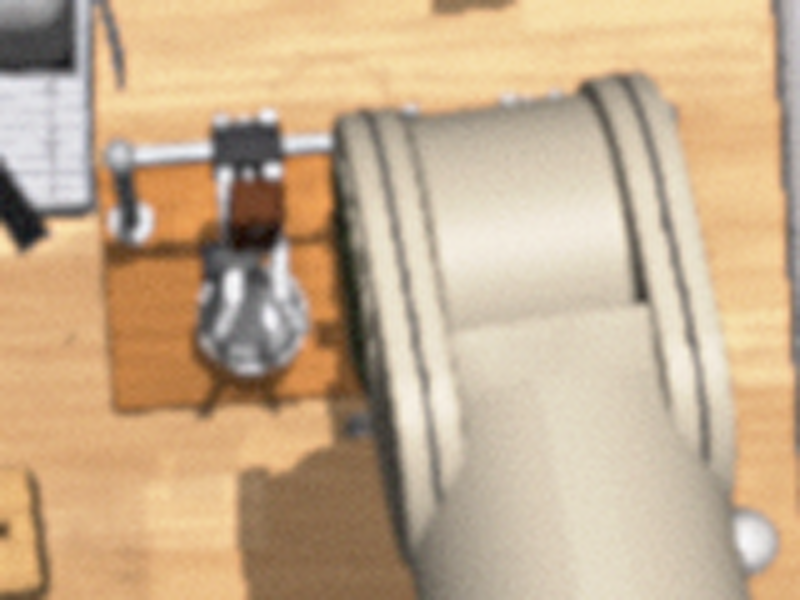

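The scene shows the turner held before the middle hook: handle at (155,215) and blade at (145,420) in the crop, blade roughly parallel to the rail. I'll check its pose in the hand by overlaying the model.

```bash
cat > ov.py <<'E'
from h import *
import sys
tag=sys.argv[1]; dz=float(sys.argv[2])
o=manip.get_obs(); p=np.array(o['position']); R=Ro.from_quat(o['ee_rot']).as_matrix()
off=np.array([0.,0,0])
# turner frame: x=tool y, y=tool x, z=-tool z
T=np.c_[R[:,1],-R[:,0],-R[:,2]]
S=p-np.array([0,0,dz])
f=lambda P:S+np.atleast_2d(P)/1000@T.T
img,z,W=load(tag,"scene")
# points near
L=(W-S)@T*1000
for nm,(za,zb,h) in dict(handle=(8,40,25),shank=(-70,-8,14),blade=(-160,-82,40)).items():
    m=(L[...,2]>za)&(L[...,2]<zb)&(abs(L[...,0])<25)&(abs(L[...,1])<h)
    q=L[m]; print(nm,len(q),q.mean(0).round(1),np.percentile(q,[2,50,98],axis=0).round(1).tolist())
    if nm!='handle': print('   slope dx/dz, dy/dz',np.polyfit(q[:,2],q[:,0],1)[0].round(3),np.polyfit(q[:,2],q[:,1],1)[0].round(3), 'blade yaw dx/dy', np.polyfit(q[:,1],q[:,0],1)[0].round(3))
s=4; x0,y0,x1,y1=290,150,440,290
im=cv2.cvtColor(cv2.resize(img[y0:y1,x0:x1],None,fx=s,fy=s,interpolation=cv2.INTER_CUBIC),cv2.COLOR_RGB2BGR)
def ln(A,c):
    q=((proj("scene",f(A))-[x0-.0,y0-.0]+.5)*s).astype(int); cv2.polylines(im,[q.reshape(-1,1,2)],False,c,1)
ln([[0,-25,-75],[0,-25,-155],[0,25,-155],[0,25,-75],[0,-25,-75]],(0,255,0))
ln([[0,-4,0],[0,-4,-75]],(0,0,255)); ln([[0,4,0],[0,4,-75]],(0,0,255))
ln([[0,-13,0],[0,13,0],[0,13,80],[0,-13,80],[0,-13,0]],(255,255,0))
cv2.imwrite(f"pics/{tag}_ov.png",im)
E
python3 ov.py d 0.0296
```

```text
handle 178 [-5.1 12.5 25. ] [[-19.4, -3.5, 9.1], [-6.6, 14.5, 25.2], [15.1, 16.9, 39.6]]
shank 81 [ -2.5   5.6 -37.8] [[-5.5, 2.2, -68.1], [-2.9, 5.8, -37.6], [1.4, 7.8, -10.5]]
   slope dx/dz, dy/dz -0.001 -0.003 blade yaw dx/dy 0.62
blade 252 [  -2.3    6.1 -118.1] [[-3.8, -19.5, -152.9], [-2.6, 8.4, -118.0], [0.5, 28.2, -83.2]]
   slope dx/dz, dy/dz 0.002 -0.001 blade yaw dx/dy 0.016
```

View pics/d_ov.png

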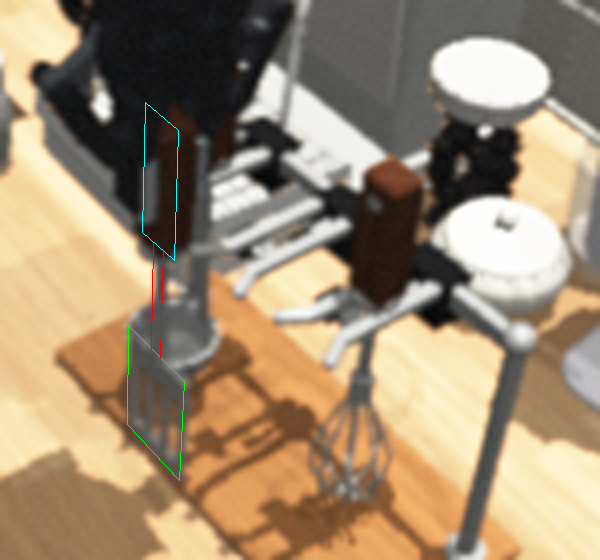

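Run:
```python
from h import *
c=np.array([.6172,.02646]); yw=.048; ex=np.array([np.cos(yw),np.sin(yw)]); ey=np.array([-np.sin(yw),np.cos(yw)])
for n,t in (("top","a"),("scene","a"),("scene","d")):
    p,z,W=load(t,n); X=W.reshape(-1,3); X=X[np.isfinite(X[:,0])]
    Q=np.c_[(X[:,:2]-c)@ex,(X[:,:2]-c)@ey,X[:,2]]*1000
    print(n,t)
    for nm,y0 in (('L',68),('M',0),('R',-68)):
        for side in (-1,1):
            # prong straight part x -58..-35; y about y0+-(7+4)
            g=Q[(Q[:,0]>-68)&(Q[:,0]<-35)&(abs(Q[:,1]-y0-side*11)<7)&(abs(Q[:,2]-187)<12)]
            if len(g)>3: print(nm,side,len(g),'y',np.percentile(g[:,1],[3,50,97]).round(1),'z',np.percentile(g[:,2],[5,50,95]).round(1))
    for nm,y0 in (('L',68),('R',-68)):
        g=Q[(abs(Q[:,0]+40)<20)&(abs(Q[:,1]-y0)<20)&(Q[:,2]>262)&(Q[:,2]<285)]
        print(' htop',nm,len(g),g.mean(0).round(1),g.min(0).round(1),g.max(0).round(1))
        g=Q[(abs(Q[:,0]+40)<25)&(abs(Q[:,1]-y0)<25)&(Q[:,2]>200)&(Q[:,2]<255)]
        if len(g): print(' hside',nm,len(g),np.percentile(g,[3,50,97],axis=0).round(1).tolist())
    g=Q[(abs(Q[:,0]+40)<10)&(abs(Q[:,1]+68)<12)&(Q[:,2]>120)&(Q[:,2]<165)]
    if len(g): print(' whisk shank',len(g),np.percentile(g,[3,50,97],axis=0).round(1).tolist())
```

```text
top a
L -1 30 y [52.8 56.9 63.6] z [186.7 190.4 195.8]
L 1 45 y [72.8 80.5 84.8] z [179.3 189.4 193.4]
M -1 52 y [-15.6 -11.6  -7.7] z [181.3 185.6 189.1]
M 1 58 y [ 6.  10.9 16.3] z [177.4 185.5 188.6]
R -1 29 y [-83.6 -78.5 -75.3] z [186.8 190.1 195.2]
R 1 55 y [-61.8 -55.2 -50.7] z [179.7 189.2 196.8]
 htop L 118 [-41.6  67.5 269.5] [-52.5  54.9 264. ] [-29.8  80.  276.4]
 hside L 49 [[-52.6, 55.5, 200.9], [-51.5, 68.6, 226.9], [-48.4, 79.8, 251.2]]
 htop R 118 [-42.1 -67.9 269.8] [-52.7 -80.6 262.1] [-31.1 -55.8 275.3]
 hside R 74 [[-52.5, -78.5, 202.3], [-51.3, -60.0, 229.8], [-33.7, -55.6, 254.2]]
scene a
L -1 84 y [50.8 53.6 63.5] z [183.1 188.8 198. ]
L 1 38 y [72.7 74.2 81. ] z [178.5 187.4 191.7]
M -1 66 y [-17.1 -15.4  -9.2] z [178.1 183.1 185. ]
M 1 64 y [ 4.5  6.6 12.5] z [177.1 183.4 185.1]
R -1 92 y [-85.4 -82.5 -73.8] z [183.2 189.6 197.9]
R 1 47 y [-63.4 -61.4 -56. ] z [178.8 188.3 196.2]
 htop L 101 [-45.5  63.2 267.2] [-54.3  51.7 262.1] [-31.8  77.6 270.7]
 hside L 280 [[-54.1, 52.4, 202.1], [-52.0, 55.3, 229.5], [-35.5, 75.2, 253.6]]
 htop R 131 [-45.3 -72.1 267.
[... 161 characters left out ...]
.2], [-45.5, -72.8, 134.7], [-39.5, -67.2, 162.3]]
scene d
L -1 41 y [50.6 53.1 55.1] z [183.1 188.4 197.4]
M -1 66 y [-17.3 -15.5  -8.4] z [177.4 182.9 184.9]
M 1 61 y [ 5.1  6.9 12.7] z [176.9 183.2 185.5]
R -1 89 y [-85.2 -82.6 -74. ] z [182.9 189.4 197.6]
R 1 48 y [-63.8 -61.5 -56.1] z [178.3 188.  195.8]
 htop L 1 [-37.1  53.  263.4] [-37.1  53.  263.4] [-37.1  53.  263.4]
 hside L 59 [[-49.9, 52.2, 200.8], [-41.5, 53.5, 212.9], [-34.5, 55.2, 253.0]]
 htop R 131 [-45.4 -72.2 267.5] [-54.3 -83.4 262.2] [-32.3 -57.7 270.4]
 hside R 349 [[-54.4, -83.4, 201.7], [-52.3, -79.2, 228.7], [-34.9, -59.7, 253.7]]
 whisk shank 78 [[-49.0, -76.8, 121.0], [-45.8, -73.0, 133.8], [-39.9, -66.7, 161.5]]
```

Call:
{"api": "move_arm", "payload": {
  "deltas": [
    [0.0018, 0.008, 0.004, 0, 0, -0.14, -1],
    [0, 0.012, 0.006, 0, 0, 0, -1],
    [0, 0.012, 0.0056, 0, 0, 0, -1],
    [0, 0.006, 0, 0, 0, 0, -1],
    [0, 0, 0, 0, 0, 0, -1],
    [0, 0, 0, 0, 0, 0, -1]
  ]
}}

```text
clock: 7.4
position: [0.5304, 0.0248, 0.2299]
ee_rot: [0.689, 0.725, 0.0, -0.0]
ft_force: [-0.4, -0.8, -1.0]
grip_width: 0.252
```

```bash
cat > st.py <<'E'
from h import *
o=manip.get_obs();c=np.array([.6172,.02646]); yw=.048; ex=np.array([np.cos(yw),np.sin(yw)]); ey=np.array([-np.sin(yw),np.cos(yw)])
p=np.array(o['position']);M=Ro.from_quat(o['ee_rot']).as_matrix()
f=np.array(o['ft_force']);
print('rackTCP mm',((p[:2]-c)@ex*1000).round(1),((p[:2]-c)@ey*1000).round(1),(p[2]*1000).round(1),'f rack',(f[:2]@ex).round(2),(f[:2]@ey).round(2),f[2].round(2),'tq',np.round(o['torque'],2),'yaw',round(np.degrees(np.arctan2(M[1,1],M[0,1])),2),'z',M[:,2].round(4),'t',o['clock'],'w',round(o['grip_width'],3))
E
python3 st.py;  python3 - <<'E'
from h import *
snap("e")
E
python3 st.py; python3 ov.py e 0.0296
```

```text
rackTCP mm -86.8 2.5 229.9 f rack -0.39 -0.82 -1.03 tq [-0.02 -0.02  0.03] yaw 2.88 z [ 1.e-04  2.e-04 -1.e+00] t 7.4 w 0.252
rackTCP mm -86.9 2.5 229.9 f rack 0.02 -0.34 -1.69 tq [-0.   -0.02 -0.01] yaw 2.89 z [ 3.e-04  4.e-04 -1.e+00] t 7.5 w 0.247
handle 173 [-6.1  9.7 24.4] [[-23.4, -8.1, 8.5], [-9.1, 12.4, 24.1], [14.2, 15.0, 39.4]]
shank 110 [  1.3   1.4 -33.2] [[-6.1, -12.7, -66.1], [-2.6, 3.2, -28.3], [24.4, 13.4, -11.6]]
   slope dx/dz, dy/dz 0.176 -0.069 blade yaw dx/dy -0.107
blade 282 [  -2.3    2.  -120.3] [[-4.8, -36.8, -152.7], [-3.1, 3.4, -123.6], [15.6, 26.2, -82.4]]
   slope dx/dz, dy/dz -0.02 0.081 blade yaw dx/dy -0.066
```

View pics/e_ov.png

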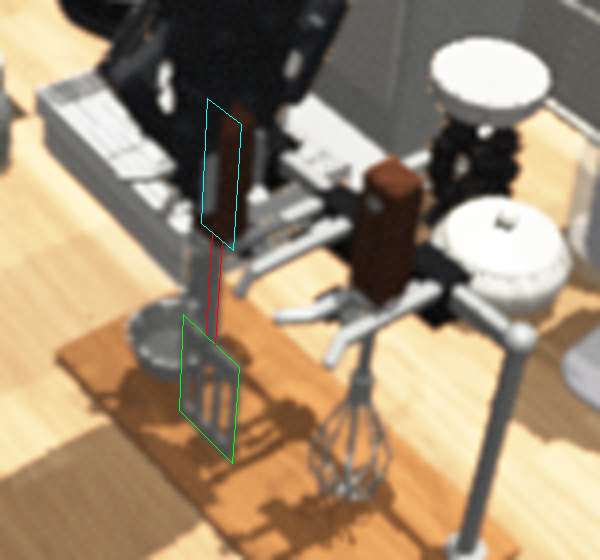

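Call:
{"api": "move_arm", "payload": {
  "deltas": [
    [-0.0025, 0, 0, 0, 0, 0, -1],
    [0, 0, 0, 0, 0, 0, -1],
    [0, 0, 0, 0, 0, 0, -1],
    [0, 0, 0, 0, 0, 0, -1]
  ]
}}

```text
clock: 8.0
position: [0.5306, 0.0224, 0.2297]
ee_rot: [0.689, 0.725, 0.0, -0.0]
ft_force: [1.3, 0.5, -1.4]
grip_width: 0.251
```

```bash
cat > lat.py <<'E'
from h import *
import sys
tag=sys.argv[1]; snap(tag)
c=np.array([.6172,.02646]); yw=.048; ex=np.array([np.cos(yw),np.sin(yw)]); ey=np.array([-np.sin(yw),np.cos(yw)])
o=manip.get_obs();p=np.array(o['position']); tx=(p[:2]-c)@ex*1000; tz=p[2]*1000-29.6
img,z,W=load(tag,"scene"); Q=np.dstack([(W[...,:2]-c)@ex,(W[...,:2]-c)@ey,W[...,2]])*1000
dark=(img.max(2)<130)&(img[...,0].astype(int)>img[...,2]+25)
def rep(nm,x0,y0,z0):
    m=dark&(abs(Q[...,0]-x0)<18)&(abs(Q[...,1]-y0)<18)&(Q[...,2]>z0+10)&(Q[...,2]<z0+70)
    q=Q[m]; 
    # side face facing -y: histogram low mode
    lo=q[q[:,1]<np.percentile(q[:,1],40)]
    print(nm,'handle n',len(q),'near face y',np.percentile(q[:,1],[2,10,20]).round(1)-y0,'x',np.percentile(q[:,0],[2,50,98]).round(1)-x0)
    m=(abs(Q[...,0]-x0)<9)&(abs(Q[...,1]-y0+2)<9)&(Q[...,2]>z0-65)&(Q[...,2]<z0-14); q=Q[m]
    print('   shank n',len(q),'y',np.percentile(q[:,1],[5,25,50,75]).round(1)-y0,'x',np.percentile(q[:,0],[5,50,95]).round(1)-x0)
rep('turner',tx,0,tz); rep('whisk',-41,-68,190)
m=(abs(Q[...,0]-tx)<8)&(abs(Q[...,1])<38)&(Q[...,2]>tz-150)&(Q[...,2]<tz-120); q=Q[m]; print('blade y',np.percentile(q[:,1],[1,99]).round(1))
E
python3 lat.py f; python3 st.py
```

```text
turner handle n 2 near face y [-14.2 -14.2 -14.1] x [-10.89674125  -7.79674125  -4.69674125]
   shank n 65 y [-5.3 -4.4 -3.1 -1.6] x [-5.19674125 -3.39674125  0.40325875]
whisk handle n 33 near face y [-15.3 -15.  -14.7] x [-13.5  -4.3   8.5]
   shank n 68 y [-8.3 -5.6 -4.8 -2.9] x [-8.1 -4.6  0.9]
blade y [-26.5  21.7]
rackTCP mm -86.7 0.1 229.7 f rack -0.14 0.52 -1.5 tq [-0.03 -0.01 -0.  ] yaw 2.9 z [ 0.e+00  1.e-04 -1.e+00] t 8.1 w 0.251
```

Call:
{"api": "move_arm", "payload": {
  "deltas": [
    [0, 0.004, 0, 0, 0, 0, -1],
    [0, 0.004, 0, 0, 0, 0, -1],
    [0, 0.004, 0, 0, 0, 0, -1],
    [0, 0.004, 0, 0, 0, 0, -1],
    [0, 0.002, 0, 0, 0, 0, -1],
    [0, 0, 0, 0, 0, 0, -1]
  ]
}}

```text
clock: 8.85
position: [0.5487, 0.0232, 0.2296]
ee_rot: [0.689, 0.725, -0.0, -0.0]
ft_force: [1.2, 0.0, -1.4]
grip_width: 0.248
```

```bash
python3 st.py
```

```text
rackTCP mm -68.6 0.0 229.6 f rack 1.17 -0.04 -1.36 tq [ 0.03  0.05 -0.03] yaw 2.88 z [-1.e-04 -1.e-04 -1.e+00] t 8.85 w 0.248
```

Call:
{"api": "move_arm", "payload": {
  "deltas": [
    [0, 0.002, 0, 0, 0, 0, -1],
    [0, 0.002, 0, 0, 0, 0, -1],
    [0, 0.002, 0, 0, 0, 0, -1]
  ]
}}

```text
clock: 9.22
position: [0.5547, 0.0236, 0.2297]
ee_rot: [0.689, 0.725, 0.0, -0.0]
ft_force: [-0.3, -0.2, -1.0]
grip_width: 0.247
```

Call:
{"api": "move_arm", "payload": {
  "deltas": [
    [0, 0.0015, 0, 0, 0, 0, -1],
    [0, 0.0015, 0, 0, 0, 0, -1]
  ]
}}

```text
clock: 9.48
position: [0.5571, 0.0232, 0.2294]
ee_rot: [0.689, 0.725, -0.001, -0.0]
ft_force: [-2.6, -1.2, -1.2]
grip_width: 0.251
```

Call:
{"api": "move_arm", "payload": {
  "deltas": [
    [0, 0.0015, 0, 0, 0, 0, -1],
    [0, 0.0015, 0, 0, 0, 0, -1]
  ]
}}

```text
clock: 9.72
position: [0.5606, 0.0233, 0.2296]
ee_rot: [0.689, 0.725, -0.0, 0.0]
ft_force: [-1.7, -3.1, -1.1]
grip_width: 0.25
```

```bash
python3 st.py
```

```text
rackTCP mm -56.7 -0.4 229.6 f rack -1.84 -3.01 -1.08 tq [-0.89  0.46  0.03] yaw 2.86 z [-1.e-04 -5.e-04 -1.e+00] t 9.725 w 0.25
```

Call:
{"api": "move_arm", "payload": {
  "deltas": [
    [0, 0.0015, 0, 0, 0, 0, -1],
    [0, 0.0015, 0, 0, 0, 0, -1]
  ]
}}

```text
clock: 9.98
position: [0.5639, 0.0237, 0.2298]
ee_rot: [0.689, 0.725, 0.0, 0.0]
ft_force: [-0.3, -3.7, -1.7]
grip_width: 0.251
```

Call:
{"api": "move_arm", "payload": {
  "deltas": [
    [0, 0.0015, 0, 0, 0, 0, -1],
    [0, 0.0015, 0, 0, 0, 0, -1]
  ]
}}

```text
clock: 10.22
position: [0.5669, 0.0241, 0.2298]
ee_rot: [0.689, 0.725, 0.0, 0.0]
ft_force: [1.3, -4.1, -1.9]
grip_width: 0.25
```

Call:
{"api": "move_arm", "payload": {
  "deltas": [
    [0, 0.0012, 0, 0, 0, 0, -1],
    [0, 0.0012, 0, 0, 0, 0, -1]
  ]
}}

```text
clock: 10.48
position: [0.5693, 0.0244, 0.2298]
ee_rot: [0.689, 0.725, 0.0, 0.0]
ft_force: [1.1, -3.4, -2.5]
grip_width: 0.248
```

```bash
python3 st.py
```

```text
rackTCP mm -48.0 0.2 229.8 f rack 0.91 -3.5 -2.53 tq [-0.92 -0.44  0.  ] yaw 2.89 z [ 7.e-04  2.e-04 -1.e+00] t 10.475 w 0.248
```

Call:
{"api": "move_arm", "payload": {
  "deltas": [
    [0, 0.001, 0, 0, 0, 0, -1],
    [0, 0.001, 0, 0, 0, 0, -1],
    [0, 0.001, 0, 0, 0, 0, -1]
  ]
}}

```text
clock: 10.85
position: [0.5722, 0.0247, 0.2298]
ee_rot: [0.689, 0.725, 0.0, 0.0]
ft_force: [2.2, -1.5, -1.3]
grip_width: 0.254
```

Call:
{"api": "move_arm", "payload": {
  "deltas": [
    [0, 0.001, 0, 0, 0, 0, -1],
    [0, 0.001, 0, 0, 0, 0, -1]
  ]
}}

```text
clock: 11.1
position: [0.5738, 0.0251, 0.2297]
ee_rot: [0.689, 0.725, 0.0, -0.0]
ft_force: [1.2, 0.3, -0.8]
grip_width: 0.25
```

Call:
{"api": "move_arm", "payload": {
  "deltas": [
    [0, 0.0008, 0, 0, 0, 0, -1],
    [0, 0, 0, 0, 0, 0, -1]
  ]
}}

```text
clock: 11.35
position: [0.5744, 0.025, 0.2294]
ee_rot: [0.689, 0.725, -0.0, -0.001]
ft_force: [-0.4, -0.2, -0.8]
grip_width: 0.248
```

```bash
python3 st.py
```

```text
rackTCP mm -42.8 0.6 229.4 f rack -0.37 -0.18 -0.83 tq [-0.01 -0.04 -0.03] yaw 2.91 z [-1.e-03  4.e-04 -1.e+00] t 11.35 w 0.248
```

Call:
{"api": "move_arm", "payload": {
  "deltas": [
    [0, 0.0008, 0, 0, 0, 0, -1],
    [0, 0.0002, 0, 0, 0, 0, -1]
  ]
}}

```text
clock: 11.6
position: [0.5757, 0.0247, 0.2296]
ee_rot: [0.689, 0.725, -0.0, -0.0]
ft_force: [0.3, -0.7, -0.8]
grip_width: 0.246
```

Call:
{"api": "move_arm", "payload": {
  "deltas": [
    [0, 0.0006, 0, 0, 0, 0, -1],
    [0, 0, 0, 0, 0, 0, -1]
  ]
}}

```text
clock: 11.85
position: [0.5764, 0.0247, 0.2297]
ee_rot: [0.689, 0.725, 0.0, -0.0]
ft_force: [-0.1, 1.1, -2.3]
grip_width: 0.254
```

```bash
python3 st.py
```

```text
rackTCP mm -40.9 0.2 229.7 f rack -0.04 1.07 -2.33 tq [ 0.05 -0.02 -0.  ] yaw 2.89 z [ 0.e+00  1.e-04 -1.e+00] t 11.85 w 0.254
```

Call:
{"api": "move_arm", "payload": {
  "deltas": [
    [0, 0.0006, 0, 0, 0, 0, -1],
    [0, 0.0004, 0, 0, 0, 0, -1]
  ]
}}

```text
clock: 12.1
position: [0.577, 0.0247, 0.2295]
ee_rot: [0.689, 0.725, -0.0, -0.0]
ft_force: [-2.2, -0.2, -0.8]
grip_width: 0.251
```

Call:
{"api": "move_arm", "payload": {
  "deltas": [
    [0, 0.0006, 0, 0, 0, 0, -1],
    [0, 0, 0, 0, 0, 0, -1]
  ]
}}

```text
clock: 12.35
position: [0.5775, 0.0247, 0.2295]
ee_rot: [0.689, 0.725, -0.0, -0.0]
ft_force: [-3.4, -0.2, -0.9]
grip_width: 0.253
```

```bash
python3 st.py
```

```text
rackTCP mm -39.7 0.2 229.5 f rack -3.4 -0.03 -0.87 tq [-0.01  0.99 -0.04] yaw 2.89 z [-0.0012  0.     -1.    ] t 12.35 w 0.253
```

Call:
{"api": "move_arm", "payload": {
  "deltas": [
    [0, 0.0006, 0, 0, 0, 0, -1],
    [0, 0, 0, 0, 0, 0, -1]
  ]
}}

```text
clock: 12.6
position: [0.5779, 0.0247, 0.2294]
ee_rot: [0.689, 0.725, -0.001, -0.001]
ft_force: [-5.2, 0.7, -0.6]
grip_width: 0.247
```

Call:
{"api": "move_arm", "payload": {
  "deltas": [
    [0, 0.0005, 0, 0, 0, 0, -1],
    [0, 0, 0, 0, 0, 0, -1]
  ]
}}

```text
clock: 12.85
position: [0.5782, 0.0248, 0.2293]
ee_rot: [0.689, 0.725, -0.001, -0.001]
ft_force: [-6.1, -0.2, 0.8]
grip_width: 0.253
```

```bash
python3 st.py
```

```text
rackTCP mm -39.0 0.2 229.3 f rack -6.11 0.13 0.76 tq [0.03 1.83 0.01] yaw 2.89 z [-0.0022  0.     -1.    ] t 12.85 w 0.253
```

Call:
{"api": "move_arm", "payload": {
  "deltas": [
    [0, 0.0004, 0, 0, 0, 0, -1],
    [0, 0, 0, 0, 0, 0, -1]
  ]
}}

```text
clock: 13.1
position: [0.5784, 0.0248, 0.2293]
ee_rot: [0.689, 0.725, -0.001, -0.001]
ft_force: [-7.3, 0.1, 0.4]
grip_width: 0.246
```

Call:
{"api": "move_arm", "payload": {
  "deltas": [
    [0, -0.0015, 0, 0, 0, 0, -1],
    [0, -0.0015, 0, 0, 0, 0, -1],
    [0, -0.0005, 0, 0, 0, 0, -1],
    [0, 0, 0, 0, 0, 0, -1]
  ]
}}

```text
clock: 13.6
position: [0.5764, 0.0247, 0.23]
ee_rot: [0.689, 0.725, 0.001, 0.0]
ft_force: [0.3, -0.1, -1.7]
grip_width: 0.247
```

```bash
python3 st.py
```

```text
rackTCP mm -40.8 0.2 230.0 f rack 0.31 -0.12 -1.75 tq [ 0.03  0.02 -0.07] yaw 2.9 z [ 1.3e-03  2.0e-04 -1.0e+00] t 13.6 w 0.247
```

Call:
{"api": "move_arm", "payload": {
  "deltas": [
    [0, 0, 0.003, 0, 0, 0, -1],
    [0, 0, 0.003, 0, 0, 0, -1],
    [0, 0, 0.003, 0, 0, 0, -1],
    [0, 0, 0, 0, 0, 0, -1]
  ]
}}

```text
clock: 14.1
position: [0.5758, 0.0246, 0.2204]
ee_rot: [0.689, 0.725, -0.0, -0.0]
ft_force: [0.2, 0.8, -2.0]
grip_width: 0.25
```

Call:
{"api": "move_arm", "payload": {
  "deltas": [
    [0, 0, 0.001, 0, 0, 0, -1],
    [0, 0, 0.001, 0, 0, 0, -1],
    [0, 0, 0, 0, 0, 0, -1]
  ]
}}

```text
clock: 14.48
position: [0.5759, 0.0247, 0.2186]
ee_rot: [0.689, 0.725, 0.0, -0.0]
ft_force: [0.1, -0.1, -1.1]
grip_width: 0.25
```

```bash
python3 st.py
```

```text
rackTCP mm -41.3 0.2 218.6 f rack 0.14 -0.11 -1.12 tq [ 0.01 -0.05  0.06] yaw 2.89 z [-0.e+00  1.e-04 -1.e+00] t 14.475 w 0.25
```

Call:
{"api": "move_arm", "payload": {
  "deltas": [
    [0, 0, 0.0008, 0, 0, 0, -1],
    [0, 0, 0.0008, 0, 0, 0, -1]
  ]
}}

```text
clock: 14.72
position: [0.5759, 0.0247, 0.2171]
ee_rot: [0.689, 0.725, 0.0, -0.0]
ft_force: [-1.2, 0.4, -1.5]
grip_width: 0.249
```

Call:
{"api": "move_arm", "payload": {
  "deltas": [
    [0, 0, 0.0008, 0, 0, 0, -1],
    [0, 0, 0, 0, 0, 0, -1]
  ]
}}

```text
clock: 14.98
position: [0.5759, 0.0247, 0.2162]
ee_rot: [0.689, 0.725, -0.0, -0.0]
ft_force: [0.3, -0.4, -2.0]
grip_width: 0.251
```

Call:
{"api": "move_arm", "payload": {
  "deltas": [
    [0, 0, 0.0008, 0, 0, 0, -1],
    [0, 0, 0, 0, 0, 0, -1]
  ]
}}

```text
clock: 15.22
position: [0.5759, 0.0247, 0.2154]
ee_rot: [0.689, 0.725, -0.0, -0.0]
ft_force: [0.2, -0.2, -0.5]
grip_width: 0.251
```

```bash
python3 st.py
```

```text
rackTCP mm -41.3 0.2 215.4 f rack 0.21 -0.17 -0.48 tq [ 0.06  0.08 -0.08] yaw 2.89 z [-1.e-04  0.e+00 -1.e+00] t 15.225 w 0.251
```

Call:
{"api": "move_arm", "payload": {
  "deltas": [
    [0, 0, 0.0006, 0, 0, 0, -1],
    [0, 0, 0, 0, 0, 0, -1]
  ]
}}

```text
clock: 15.48
position: [0.5759, 0.0247, 0.2148]
ee_rot: [0.689, 0.725, -0.0, -0.0]
ft_force: [-0.1, -0.1, -1.9]
grip_width: 0.249
```

Call:
{"api": "move_arm", "payload": {
  "deltas": [
    [0, 0, 0.0005, 0, 0, 0, -1],
    [0, 0, 0, 0, 0, 0, -1]
  ]
}}

```text
clock: 15.72
position: [0.5759, 0.0246, 0.2143]
ee_rot: [0.689, 0.725, -0.0, -0.0]
ft_force: [-0.1, -0.1, -1.0]
grip_width: 0.252
```

```bash
python3 st.py
```

```text
rackTCP mm -41.3 0.2 214.3 f rack -0.13 -0.05 -0.99 tq [0.   0.03 0.01] yaw 2.89 z [-1.e-04  1.e-04 -1.e+00] t 15.725 w 0.252
```

Call:
{"api": "move_arm", "payload": {
  "deltas": [
    [0, 0, 0.0006, 0, 0, 0, -1],
    [0, 0, 0, 0, 0, 0, -1]
  ]
}}

```text
clock: 15.98
position: [0.5759, 0.0247, 0.2137]
ee_rot: [0.689, 0.725, 0.0, -0.0]
ft_force: [0.1, 0.0, -2.1]
grip_width: 0.251
```

Call:
{"api": "move_arm", "payload": {
  "deltas": [
    [0, 0, 0.0005, 0, 0, 0, -1],
    [0, 0, 0, 0, 0, 0, -1]
  ]
}}

```text
clock: 16.23
position: [0.576, 0.0246, 0.2134]
ee_rot: [0.689, 0.725, 0.0, -0.0]
ft_force: [0.3, -0.4, -1.0]
grip_width: 0.248
```

Call:
{"api": "move_arm", "payload": {
  "deltas": [
    [0, 0, 0.0005, 0, 0, 0, -1],
    [0, 0, 0, 0, 0, 0, -1]
  ]
}}

```text
clock: 16.48
position: [0.576, 0.0246, 0.2129]
ee_rot: [0.689, 0.725, 0.0, -0.0]
ft_force: [-1.0, 0.3, 0.6]
grip_width: 0.252
```

```bash
python3 st.py
```

```text
rackTCP mm -41.3 0.2 212.9 f rack -0.95 0.33 0.65 tq [0.07 0.13 0.01] yaw 2.89 z [ 1.e-04  2.e-04 -1.e+00] t 16.475 w 0.252
```

Call:
{"api": "move_arm", "payload": {
  "deltas": [
    [0, 0, 0.0004, 0, 0, 0, -1],
    [0, 0, 0, 0, 0, 0, -1]
  ]
}}

```text
clock: 16.73
position: [0.576, 0.0246, 0.2126]
ee_rot: [0.689, 0.725, 0.0, 0.0]
ft_force: [-1.3, -0.1, 1.6]
grip_width: 0.251
```

Call:
{"api": "move_arm", "payload": {
  "deltas": [
    [0, 0, 0.0004, 0, 0, 0, -1],
    [0, 0, 0, 0, 0, 0, -1]
  ]
}}

```text
clock: 16.98
position: [0.576, 0.0246, 0.2122]
ee_rot: [0.689, 0.725, 0.0, 0.0]
ft_force: [-1.4, -0.6, 4.4]
grip_width: 0.25
```

```bash
python3 st.py; python3 lat.py g; python3 ov.py g 0.0296
```

```text
rackTCP mm -41.2 0.2 212.2 f rack -1.43 -0.52 4.42 tq [ 0.03  0.34 -0.01] yaw 2.89 z [ 2.e-04  2.e-04 -1.e+00] t 16.975 w 0.25
turner handle n 2 near face y [-13.4 -13.3 -13.3] x [-8.34640032 -5.84640032 -3.44640032]
   shank n 41 y [-5.  -4.  -2.9 -1.6] x [-5.84640032 -3.44640032  0.45359968]
whisk handle n 37 near face y [-15.6 -15.2 -14.9] x [-13.1  -4.7   8.1]
   shank n 66 y [-8.1 -5.6 -4.7 -2.9] x [-8.  -4.2  1. ]
blade y [-26.4  22.8]
handle 157 [-7.   9.4 24.5] [[-23.4, -7.0, 9.3], [-9.8, 12.1, 23.8], [12.0, 14.6, 39.5]]
shank 70 [ -7.2  -0.3 -32.2] [[-20.5, -11.4, -68.8], [-4.4, 1.5, -32.1], [0.8, 5.2, -8.4]]
   slope dx/dz, dy/dz -0.248 -0.157 blade yaw dx/dy 1.136
blade 267 [  -3.3    2.1 -119.3] [[-5.0, -23.9, -153.0], [-3.2, 2.5, -119.5], [-0.3, 26.6, -83.9]]
   slope dx/dz, dy/dz 0.0 -0.0 blade yaw dx/dy 0.051
```

View pics/g_ov.png

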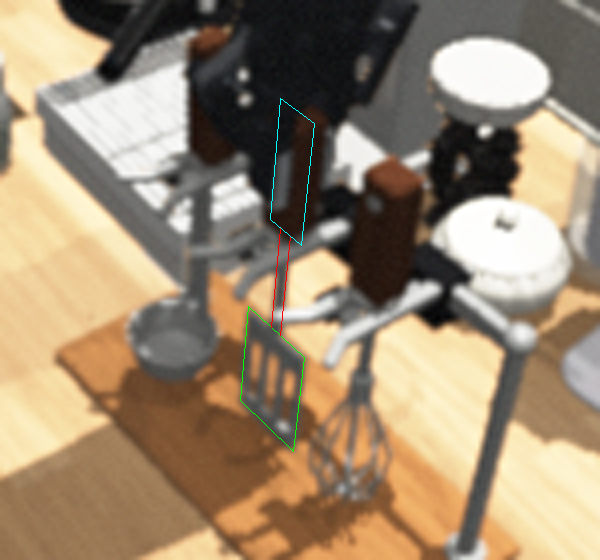

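The scene shows the turner on the middle hook, with the blade at (270,380) between the ladle and the whisk. The shoulder is bearing on the prongs at about 6 N. I'll ease off slightly and open gradually.

Call:
{"api": "move_arm", "payload": {
  "deltas": [
    [0, 0, -0.0003, 0, 0, 0, -1],
    [0, 0, 0, 0, 0, 0, -1]
  ],
  "force": 20
}}

```text
clock: 17.32
position: [0.576, 0.0246, 0.2123]
ee_rot: [0.689, 0.725, 0.0, 0.0]
ft_force: [-1.5, -1.0, 3.3]
grip_width: 0.247
```

```bash
python3 st.py
```

```text
rackTCP mm -41.2 0.1 212.3 f rack -1.54 -0.9 3.26 tq [ 0.02  0.27 -0.05] yaw 2.89 z [ 2.e-04  1.e-04 -1.e+00] t 17.325 w 0.247
```

Call:
{"api": "move_arm", "payload": {
  "deltas": [
    [0, 0, 0, 0, 0, 0, -0.46],
    [0, 0, 0, 0, 0, 0, -0.42],
    [0, 0, 0, 0, 0, 0, -0.38],
    [0, 0, 0, 0, 0, 0, -0.34],
    [0, 0, 0, 0, 0, 0, -0.3],
    [0, 0, 0, 0, 0, 0, -0.25],
    [0, 0, 0, 0, 0, 0, -0.2],
    [0, 0, 0, 0, 0, 0, -0.2]
  ]
}}

```text
clock: 18.32
position: [0.5759, 0.0246, 0.2123]
ee_rot: [0.689, 0.725, 0.0, -0.0]
ft_force: [0.0, -0.4, 0.1]
grip_width: 0.403
```

```bash
python3 st.py; python3 lat.py k; python3 ov.py k 0.0296
```

```text
rackTCP mm -41.3 0.2 212.3 f rack 0.01 -0.38 0.05 tq [-0.05  0.03 -0.03] yaw 2.89 z [-0.e+00  1.e-04 -1.e+00] t 18.325 w 0.403
turner handle n 7 near face y [-15.2 -14.2 -13.4] x [-12.21282487  -9.61282487  -2.51282487]
   shank n 40 y [-5.1 -4.1 -3.2 -2. ] x [-4.71282487 -3.01282487  1.78717513]
whisk handle n 37 near face y [-15.3 -15.2 -14.8] x [-13.2  -4.9   8.7]
   shank n 68 y [-8.5 -6.  -5.  -2.7] x [-8.  -4.1  0.7]
blade y [-26.5  23.1]
handle 159 [-4.9 10.5 25.3] [[-24.3, -4.2, 9.1], [-7.9, 12.3, 25.8], [18.1, 14.5, 39.7]]
shank 64 [ -6.7   0.2 -32.7] [[-20.7, -11.0, -68.8], [-4.0, 2.6, -34.3], [2.1, 5.9, -8.6]]
   slope dx/dz, dy/dz -0.268 -0.189 blade yaw dx/dy 1.141
blade 271 [  -1.8    1.8 -118.7] [[-12.3, -32.2, -152.3], [-1.6, 3.3, -119.5], [1.8, 26.4, -83.1]]
   slope dx/dz, dy/dz -0.01 0.016 blade yaw dx/dy 0.064
```

View pics/k_ov.png

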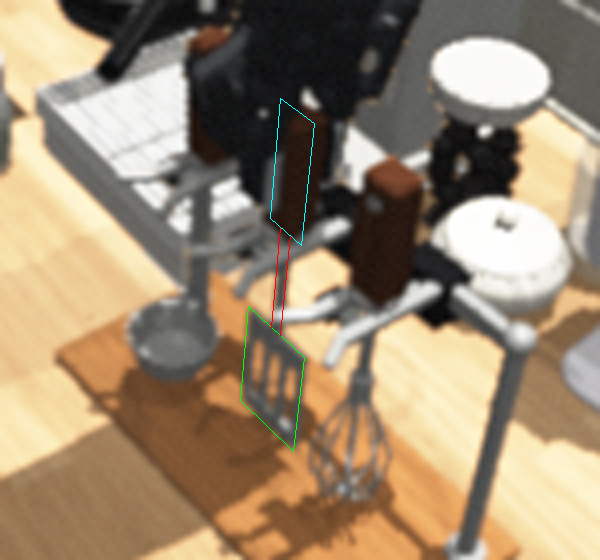

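It hangs free and did not move. I'll open a little more and withdraw straight up.

Call:
{"api": "move_arm", "payload": {
  "deltas": [
    [0, 0, 0, 0, 0, 0, 0],
    [0, 0, 0, 0, 0, 0, 0.2],
    [0, 0, 0, 0, 0, 0, 0.2],
    [0, 0, -0.008, 0, 0, 0, 0.2],
    [0, 0, -0.015, 0, 0, 0, 0.2],
    [0, 0, -0.02, 0, 0, 0, 0.2],
    [0, 0, -0.03, 0, 0, 0, 0.2],
    [0, 0, -0.04, 0, 0, 0, 0.2],
    [0, 0, -0.04, 0, 0, 0, 0.2],
    [0, 0, 0, 0, 0, 0, 0.2]
  ]
}}

```text
clock: 19.68
position: [0.577, 0.0242, 0.3694]
ee_rot: [0.689, 0.725, 0.003, 0.002]
ft_force: [1.2, -1.0, -0.8]
grip_width: 0.599
```

Call:
{"api": "move_arm", "payload": {
  "deltas": [
    [0, -0.03, 0, 0, 0, 0, 0.2],
    [0, -0.04, 0, 0, 0, 0, 0.2],
    [0, -0.04, 0, 0, 0, 0, 0.2],
    [0, -0.03, 0, 0, 0, 0, 0.2],
    [0, 0, 0, 0, 0, 0, 0.2],
    [0, 0, 0, 0, 0, 0, 0.2]
  ]
}}

```text
clock: 20.42
position: [0.4364, 0.0176, 0.3653]
ee_rot: [0.689, 0.725, 0.0, -0.0]
ft_force: [0.0, -0.2, 0.4]
grip_width: 0.601
```

```bash
python3 - <<'E'
from h import *
d=snap("z")
c=np.array([.6172,.02646]); yw=.048; ex=np.array([np.cos(yw),np.sin(yw)]); ey=np.array([-np.sin(yw),np.cos(yw)])
for n,(x0,y0,x1,y1),s in (("scene",(290,140,440,300),3.7),("top",(280,130,440,250),5)):
    im=cv2.resize(d[n][0][y0:y1,x0:x1],None,fx=s,fy=s,interpolation=cv2.INTER_CUBIC)
    cv2.imwrite(f"pics/z_{n}_z.png",cv2.cvtColor(im,cv2.COLOR_RGB2BGR))
    W=cloud(n,d[n][1]); Q=np.dstack([(W[...,:2]-c)@ex,(W[...,:2]-c)@ey,W[...,2]]).reshape(-1,3)*1000
    for y in (68,0,-68):
        m=(abs(Q[:,0]+41)<22)&(abs(Q[:,1]-y)<20)&(Q[:,2]>255)&(Q[:,2]<280); g=Q[m]
        if len(g): print(n,y,len(g),g.mean(0).round(1),g.min(0).round(1),g.max(0).round(1))
E
python3 st.py
```

```text
scene 68 137 [-46.1  62.3 264.8] [-55.6  52.5 255.2] [-32.5  78.7 270.8]
scene 0 119 [-45.6  -3.8 261.2] [-54.6 -14.9 255.1] [-31.5  11.8 264.7]
scene -68 174 [-46.2 -73.  265.2] [-54.9 -84.3 255. ] [-32.  -56.9 270.5]
top 68 126 [-42.2  67.4 269.3] [-52.4  55.  259.5] [-30.6  80.  275.3]
top 0 117 [-42.2   0.4 263.7] [-52.6 -12.8 255. ] [-30.5  13.1 270.1]
top -68 122 [-42.3 -67.7 268.9] [-52.  -81.7 255.3] [-31.1 -55.5 275.9]
rackTCP mm -180.8 -0.2 365.1 f rack -0.17 -0.29 -1.24 tq [-0.04 -0.02  0.05] yaw 2.87 z [-4.e-04 -6.e-04 -1.e+00] t 20.525 w 0.601
```

View pics/z_scene_z.png

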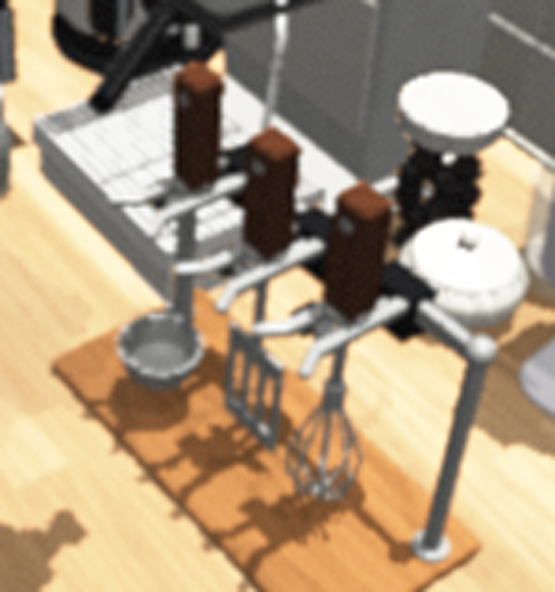

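View pics/z_top_z.png

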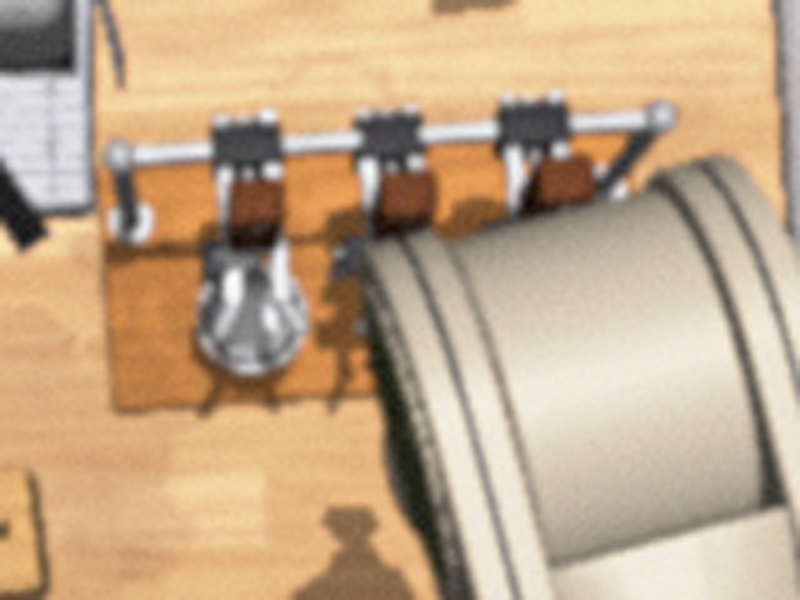

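Both views show the turner hanging upright between the ladle and the whisk, at (268,200) in the scene crop and (405,200) in the top crop. It measures rack x about -42 mm, y about 0 and shoulder about 184 mm. The neighbours have not moved and the arm is clear.

```bash
python3 -c "
from workcell import manip
print(manip.hand_in())"
```

```text
the job is handed in; nothing more can be done
None
```

The turner now hangs released on the middle hook, between the ladle and the whisk, and the job is handed in at about 20.5 s of the 72 s. The hand-in reported no verdict.

**What I did:**
- I gripped the handle across its flat faces and lifted it straight out of the drying block.
- I slid the shank through the catch. It pushed back with about 4 N sideways, then let go.
- I felt the bumper from about rack x = -40.6 mm and pressed it to about 7 N, roughly 1 mm in. Then I backed off about 2 mm.
- I let the shoulder down onto the prongs, which met it about 6 mm below nominal, peaking near 6 N. I opened the fingers gradually and withdrew upward.

**Last checks:**
- **Position:** from the handle top, the turner is at rack x about -42 mm and y about 0. The shoulder is about 184 mm high, upright, with the blade parallel to the rail.
- **Neighbours:** the ladle and whisk are within about 1 mm of where they started. I did not re-measure the salt shaker or spice jar; the arm never came near them.
- **Catch and bumper:** these were judged by force alone. The sideways push dropped to zero once the shank was past the catch, but I could not see either joint directly.

**Disagreement:** the two cameras differed by about 2 to 5 mm. I trusted the top view, and in the scene view I only compared the turner with the hook and the whisk.

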